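Load the tube carrier into the plate reader through its light-tight spring flap

TASK

Take the green tube carrier with the blue grip, set it flat in the lane in front of the white reader and push it, body first, through the orange spring flap until you feel it meet the sprung end stop inside. Press it there firmly but gently for about half a second (about 8 N on the stop, never more than 15), then let go of it, leaving it inside with the flap shut behind its body. Do not disturb the other things on the bench.

Things in the scene. Friction and masses are not known exactly. Their poses are not given: they have to be found in the camera images.
- port (a point): White reader's port: point on the lane floor (8 mm above bench), mid-lane, in the plane of the front face. x axis: loading direction into the reader, z up. Opening 64 mm wide, 44 mm high, floor level with the lane. Housing behind it 170 mm wide, 170 deep: for the first 50 mm a clear roof, top 48 mm above the lane floor, then opaque, 102 mm high. Fixed to the bench.
- lane (a point): Point on the lane floor, mid-lane, 60 mm in front of the port, axes as the port's. The metal apron (100 mm wide) reaches 110 mm out from the front face. On it two blue rails, 12 mm high: parallel and 64 mm apart over the last 30 mm before the face; farther out they flare to about 78 mm apart at 87 mm from the face. A carrier pressed down on the floor drags: friction may add several N.
- flap (a joint): Orange spring flap, 60 mm wide, 27 long, hinged at its top 4 mm behind the front face, 39 mm above the lane floor; shut, its lower edge hangs 12 mm above it. Rad: 0 shut, grows swinging inwards (only), max 1.35. It drags on the carrier's top with a few N, and drops shut once the body's rear is 29 mm behind the front face; the low tail passes beneath.
- stop_base: Fixed mount of the hidden end stop in the reader; origin on the lane floor 156 mm behind the front face, axes as the port's. Carries a rubber bumper on a rod whose depth setting differs each time, unseen: bumper's free face 93 to 105 mm behind the front face. Sprung 3 N per mm, damped, travel 8 mm; it pushes the carrier back a few mm when let go.
- carrier_mid (a point): Centre of the carrier's main block, its body; green, 60 long (x), 60 wide (y), 26 mm high, clear top, white caps; point 13 mm above its underside. x points forwards (end that enters first), z up. Behind, a flat tail 20 mm wide, 8 mm high, reaches to x -140 mm, undersides level. Whole carrier 0.1 to 0.2 kg; it starts flat on the bench.
- grip (a point): Grasp point on the carrier's upright blue grip: block 30 long (x), 14 thick (y), standing on the tail, top 55 mm above the carrier's underside; point 38 mm above the underside, 125 mm behind the body's centre, on the centre line. Axes as the carrier's. Pinch across y from above.
- carrier: The same carrier; origin mid-underside of its green body, axes as carrier_mid.
- tip_rack: Bystander: green rack of white tips, 120 x 80 x 70 mm, origin mid-underside. It lies on the other side from the carrier. Leave alone.
- wash_bottle: Bystander: white bottle with a yellow cap, 64 mm across, 160 mm high, origin mid-underside. Leave alone.
- jar: Bystander: glass jar with a blue cap, 70 mm across, 90 mm high, origin mid-underside. Leave alone.
Things that resemble listed ones, but are neither listed nor needed, are in the scene too. What is shaped like the carrier but purple or red is not meant.

How it is judged:
On the way, in this order (a step that is already met when the one before it is completed fails the run):
1. the carrier's body stands in the port, flat on the lane floor, holding the flap open (value of joint flap above 0.5 rad and x of carrier_mid in the frame of port between -0.02 and 0.045 m and z of carrier_mid in the frame of port below 0.018 m and angle between the x axis of carrier_mid and the x axis of port, either way round below 0.12 rad), for 0.1 s.
2. the carrier is pressed against the end stop with 3 to 15 N for 0.4 s (contact force between carrier and stop_base between 3 and 15 N), for 0.4 s.
At the end, for the whole second after the job is handed in: The carrier is released and at rest, flat on the lane floor (within 5 mm) inside the reader and in line with the lane (0.1 rad), its body's rear at least 27 mm behind the front face, and the flap is shut behind it (under 0.08 rad) (value of joint flap below 0.08 rad and x of carrier_mid in the frame of port above 0.057 m and z of carrier_mid in the frame of port below 0.018 m and angle between the x axis of carrier_mid and the x axis of port, either way round below 0.1 rad and linear speed of carrier below 0.01 m/s and contact force between carrier and the fingers below 0.05 N); the robot touches nothing.
It fails at once if the end stop is pushed with more than 15 N (contact force between carrier and stop_base above 15 N).
It fails at once if a bystander is shifted by more than 20 mm or tipped (distance of any of tip_rack, wash_bottle, jar from where it was at the start of the episode above 0.02 m or angle between any of wash_bottle, jar, tip_rack's own z axis and vertical above 0.3 rad).
It also fails if it takes over 64 s, if anything falls off the work surface, if the arm or the gripper's body presses on something with over 40 N, if the wrist force passes 120 N, or if a joint passes its speed limit or range.

ROBOT

A 6-joint arm with a two-finger parallel gripper is mounted at the origin on the work surface. World frame = base frame: x ahead of the robot, y to its left, z up, the work surface at z = 0. Lengths are in m, angles in rad, forces in N, time in s.
With the tool pointing down it reaches from about 0.3 to 0.75 m from the base axis. Payload 8.5 kg.
Tool frame: the origin (TCP) lies at the very end of the fingers, on their centre line; the grasp point (between the pads) lies hold_point_z behind it (hold_point_z is the distance from the TCP to the grasp point, in m); y points along the fingers, x is the direction in which the jaws open and shut, and the axes are right-handed (so a half turn about y gives the same grasp; the last joint's range is limited). The gripper opens to 88 mm and grips with 3 to 60 N. Pads are 18 mm wide; open, the fingers measure 123 mm over their backs; the gripper's body (75 mm by 187 mm) begins 45 mm behind the grasp point.
Start: joints at [-1.407, 0.381, 1.297, -0, 1.464, -0.215], TCP at [0.203, -0.511, 0.239] pointing down, gripper open.
Joint ranges: [-3.11, 3.11], [-0.89, 2.33], [0.22, 2.48], [-1.42, 4.56], [0.17, 2.85], [-2.88, 2.88]. Speed limits (rad/s): [2.39, 2.39, 3.14, 3.14, 3.14, 3.14].

INTERFACE

Orientations are given as a unit quaternion [x, y, z, w].
In Python, from plant import * gives the robot as it stands.
- The arm moves only by the tool step_arm, never from a script. Its argument "plan" is a list of rows, each an object of numbers: "wx", "wy", "wz": the turn, a rotation vector about the tool's x, y, z in degrees; "tx", "ty", "tz": the shift along the tool's x, y, z in m; "hand": the finger opening in m, from 0 to 0.0881. A call has 1 to 10 rows; each row shifts and turns the commanded pose from where the row before left it, along the tool's axes as they then stand; what a row does not reach is not made up. A row lasts 1/8 s, in which the tool goes at most 62.5 mm and 10.7 degrees, less where a joint would pass 70% of its speed; a pose out of reach is approached as far as the arm can. A call is refused whole if a number of a shift passes 0.0625 or a number of a turn 10.7, either way. A call with a gripper value outside its range is refused whole. The fingers move at their own pace and stop on an object; "newtons" is the grip in N (left out, the last holds). Time passes only in rows, so rows that do not move let the fingers close. It gives the time, the measured TCP pose, the force and the opening at its end, in the units of the state.
- get_state(): the state, without advancing time (a new reading comes with each control period).
- capture(name): name is "scene" or "top"; returns the picture (384x512x3 uint8, red, green, blue); there is no depth.
- calibration(name): a dict with "fx", "fy", "cx", "cy" (pixels), "D" ([k1, k2, p1, p2, k3] as OpenCV has them; the pictures are not rectified), "R" (3x3) and "t" (3): a world point X has camera coordinates R X + t. Camera axes: x right, y down, z forward; pixel columns grow to the right and rows downward; lengths in m; the calibration is good to about 2 mm. A picture is of the moment at which its call begins. calibration takes no time and is no camera call.
- hand_in(): hands the job in, once; it reports no verdict.
The state is a dict: "t": time; "joint_positions": joint angles; "dq": joint speeds; "tau": joint torques, N m; "eef_pos": TCP position; "tcp_rot": TCP orientation; "ft_force": force on the tool from outside, world axes, zero at the start; "moment": the same for the moment, N m; "grip_width": finger opening in m.
Only numpy, scipy, OpenCV 4.12 (cv2) and the standard library are available. Lean on these libraries where they do the work, as an engineer would, in place of code of your own. Each camera call takes 0.05 s, during which the arm holds its last target.

## Working session

There is one attempt and no reset: what is moved stays moved. The work goes in short steps, Python scripts to look and compute and a tool call to move; the robot and the scene stay as the last step left them, time stands still between calls to the robot, and variables do not carry over. Pictures are saved under pics/ and viewed, and the job is handed in when it is done.

Besides the shell and the picture viewer there is one more tool, called after "Request:" as name([rows], argument=value, ...), one row to a line, values as JSON. step_arm: Moves the arm, as the interface text tells. Its arguments: {"type":"object","properties":{"plan":{"type":"array"},"newtons":{"type":"number"}},"required":["plan"]}

```bash
mkdir -p pics; ls; python3 - <<'E'
from plant import *
import cv2
s=get_state();print(s)
for n in ("scene","top"):
    im=capture(n);cv2.imwrite(f"pics/{n}0.png",cv2.resize(im[:,:,::-1],None,fx=1.5,fy=1.5,interpolation=cv2.INTER_CUBIC));cv2.imwrite(f"pics/raw_{n}0.png",im[:,:,::-1])
    print(calibration(n))
try: print(hold_point_z)
except Exception as e: print(e)
E
```

```text
pics
{'t': 0.0, 'joint_positions': array([-1.40729424e+00,  3.81178520e-01,  1.29825359e+00,  1.36155438e-06,
        1.46361195e+00, -2.15312472e-01]), 'dq': array([-7.43331309e-04, -8.66438309e-04,  9.86116274e-04,  7.67030798e-04,
        2.24332643e-05,  6.28885269e-04]), 'tau': array([ 2.98012073e-04, -4.37934887e+01, -2.24560332e+01,  7.14039942e-02,
        3.51771573e-02, -9.24750384e-05]), 'eef_pos': array([ 0.20334495, -0.51072261,  0.23814958]), 'tcp_rot': array([-0.58482376,  0.39727252, -0.39656655,  0.58556868]), 'ft_force': array([-0.21350417, -0.09125293,  0.67765035]), 'moment': array([ 0.04409723, -0.05616208, -0.0026468 ]), 'grip_width': 0.0879240907132499}
{'fx': 466.2097570281383, 'fy': 466.2097570281383, 'cx': 252.41408014363526, 'cy': 193.4899843681536, 'D': array([-0.0535958,  0.       ,  0.       ,  0.       ,  0.       ]), 'R': array([[-0.2201387 ,  0.97525024,  0.0206379 ],
       [ 0.68208642,  0.16902008, -0.71147054],
       [-0.69735003, -0.14254537, -0.70241281]]), 't': array([ 0.12149308, -0.34997072,  1.78354291])}
{'fx': 462.5447462357848, 'fy': 462.5447462357848, 'cx': 254.8093855058788, 'cy': 190.51355971590414, 'D': array([-0.05580242,  0.        ,  0.        ,  0.        ,  0.        ]), 'R': array([[ 0.02496638, -0.99966555, -0.00674311],
       [-0.99823126, -0.02456538, -0.05413775],
       [ 0.053954  ,  0.00808281, -0.99851071]]), 't': array([-1.33178603e-03,  5.46404803e-01,  1.69908364e+00])}
0.0187
```

View pics/scene0.png

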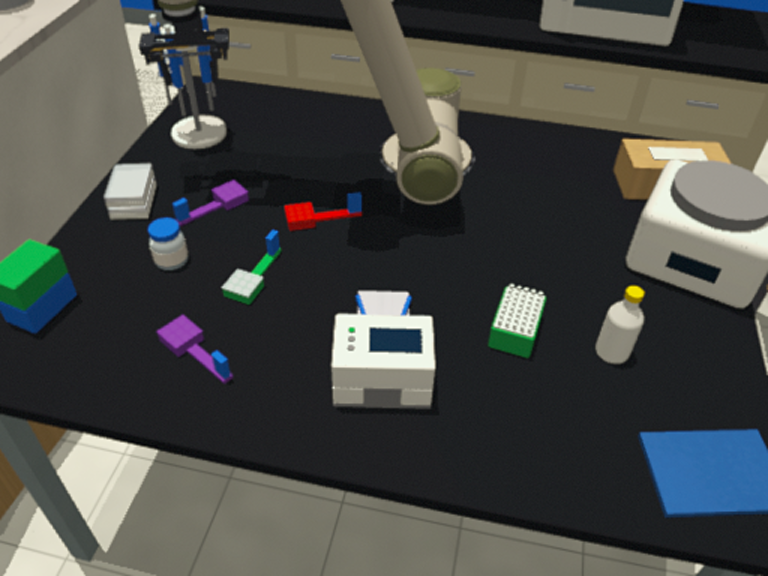

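View pics/top0.png

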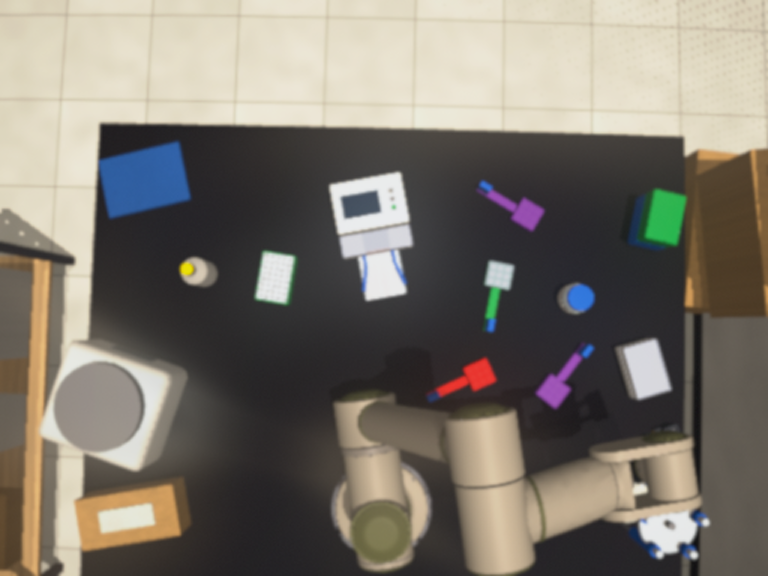

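The green carrier (top view, 1.5x) has its body at about (500,275) and its grip at (490,325). The reader front is near (378,252), with the apron down to (385,298). I'll enlarge both.

```bash
python3 - <<'E'
import cv2
im=cv2.imread("pics/raw_top0.png")
a=im[110:205,215:290];cv2.imwrite("pics/c_port.png",cv2.resize(a,None,fx=6,fy=6,interpolation=cv2.INTER_CUBIC))
a=im[168:228,310:360];cv2.imwrite("pics/c_car.png",cv2.resize(a,None,fx=10,fy=10,interpolation=cv2.INTER_CUBIC))
im=cv2.imread("pics/raw_scene0.png")
a=im[185:275,215:295];cv2.imwrite("pics/s_port.png",cv2.resize(a,None,fx=6,fy=6,interpolation=cv2.INTER_CUBIC))
a=im[148:208,140:195];cv2.imwrite("pics/s_car.png",cv2.resize(a,None,fx=10,fy=10,interpolation=cv2.INTER_CUBIC))
E
```

```text
(no output)
```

View pics/c_port.png

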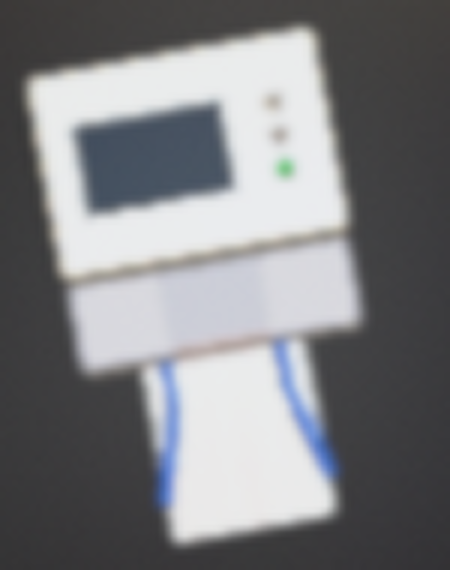

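View pics/c_car.png

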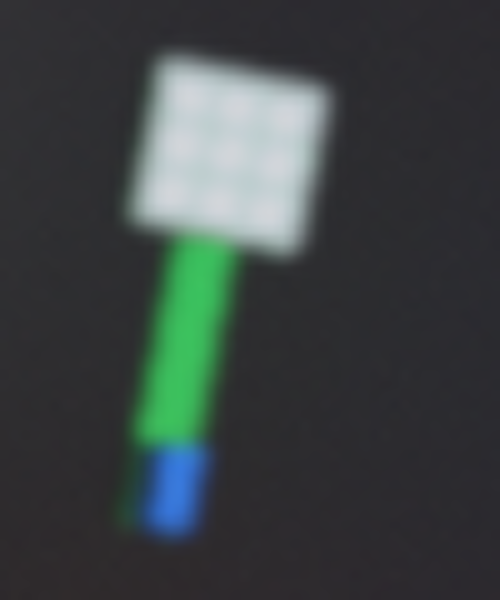

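View pics/s_port.png

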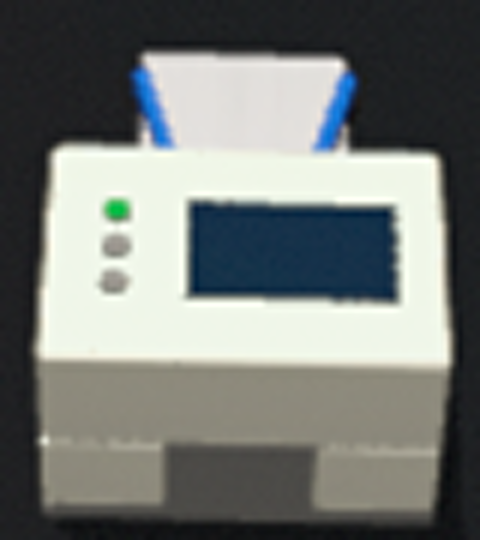

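View pics/s_car.png

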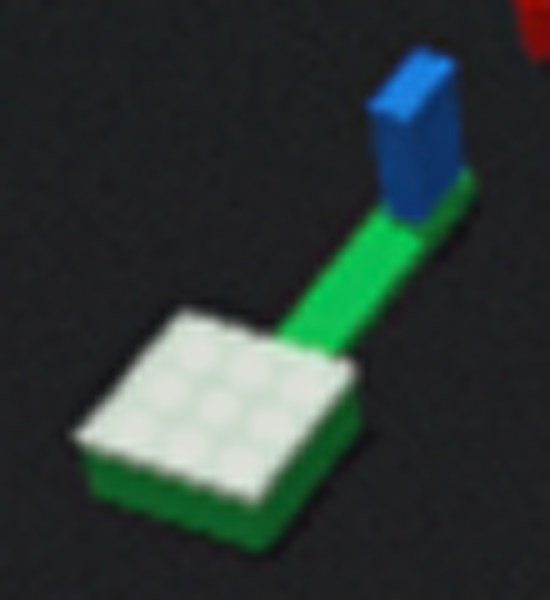

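```bash
cat > h.py <<'E'
import numpy as np, cv2
from scipy.optimize import least_squares
from plant import *
def proj(n,P):
    c=calibration(n);K=np.array([[c['fx'],0,c['cx']],[0,c['fy'],c['cy']],[0,0,1]])
    return cv2.projectPoints(np.array(P,float),cv2.Rodrigues(c['R'])[0],c['t'],K,c['D'])[0][:,0]
def fit(obs,x0,z0):
    # obs: list (cam, local pt, raw px)
    def w(p,q):
        c,s=np.cos(p[2]),np.sin(p[2]);q=np.array(q)
        return np.c_[p[0]+c*q[:,0]-s*q[:,1],p[1]+s*q[:,0]+c*q[:,1],q[:,2]+z0]
    def r(p):
        o=[]
        for n in ("scene","top"):
            k=[(a[1],a[2]) for a in obs if a[0]==n]
            if k: o.append(proj(n,w(p,[i[0] for i in k]))-np.array([i[1] for i in k]))
        return np.concatenate(o).ravel()
    s=least_squares(r,x0,loss='soft_l1');return s.x,r(s.x).reshape(-1,2)
def px(u,v,f,ou,ov): return ((u+.5)/f-.5+ou,(v+.5)/f-.5+ov)
E
cat > m.py <<'E'
from h import *
T=lambda u,v:px(u,v,6,215,110); S=lambda u,v:px(u,v,6,215,185)
# port frame: x into reader, y left, z from lane floor (8mm)
P=[("top",(.17,.085,.102),T(28,78)),("top",(.17,-.085,.102),T(318,28)),("top",(.05,-.085,.102),T(347,235)),("top",(.05,.085,.102),T(64,277)),
("top",(0,.085,.048),T(84,373)),("top",(0,-.085,.048),T(362,325)),("top",(-.11,.05,0),T(175,545)),("top",(-.11,-.05,0),T(337,513)),
("scene",(-.11,-.05,0),S(143,53)),("scene",(-.11,.05,0),S(349,60)),
("scene",(.17,-.085,.102),S(37,360)),("scene",(.17,.085,.102),S(450,366)),("scene",(.05,-.085,.102),S(52,146)),("scene",(.05,.085,.102),S(440,154))]
p,r=fit(P,[.6,0,0],.008);print("port",p,np.degrees(p[2]));print(r.round(2).tolist())
for cam in("top","scene"):
    print(cam,fit([a for a in P if a[0]==cam],p,.008)[0])
T=lambda u,v:px(u,v,10,310,168); S=lambda u,v:px(u,v,10,140,148)
h=.03
C=[("top",(h,h,.026),T(160,53)),("top",(h,-h,.026),T(335,83)),("top",(-h,-h,.026),T(302,258)),("top",(-h,h,.026),T(128,224)),
("top",(-.125,0,.055),T(178,492)),
("scene",(-h,-h,.026),S(182,307)),("scene",(-h,h,.026),S(360,360)),("scene",(h,h,.026),S(262,505)),("scene",(h,-h,.026),S(72,436)),
("scene",(h,-h,0),S(93,498)),("scene",(h,h,0),S(260,554)),("scene",(-h,h,0),S(360,426)),
("scene",(-.125,0,.055),S(415,85))]
# carrier y sign check via fit
for th in (0,):
  c,r=fit(C,[.5,-.25,th],0);print("car",c,np.degrees(c[2]));print(r.round(2).tolist())
  for cam in("top","scene"): print(cam,fit([a for a in C if a[0]==cam],c,0)[0])
g=c[:2]-.125*np.array([np.cos(c[2]),np.sin(c[2])]);print("grip",g)
from scipy.spatial.transform import Rotation as R
print(R.from_quat(get_state()['tcp_rot']).as_matrix().round(3))
E
python3 m.py
```

```text
port [0.6291949  0.02517436 0.20218223] 11.5841885730354
[[0.78, -0.23], [-0.6, -0.45], [-0.34, -1.32], [0.08, -0.35], [0.27, -1.06], [0.08, -0.55], [0.15, -0.07], [-0.85, -0.19], [0.39, -1.55], [-0.01, -0.04], [0.08, -0.63], [-0.12, -0.89], [0.12, -0.7], [-0.4, -0.11]]
top [0.62734285 0.0250222  0.19649546]
scene [0.63168416 0.02524886 0.20764943]
car [ 0.58144605 -0.27431743 -0.17431074] -9.987269458246242
[[0.24, 0.22], [-0.42, 0.38], [-0.69, -1.31], [0.82, -0.18], [-0.1, -0.22], [0.48, -0.06], [0.39, -0.07], [-0.19, -0.52], [0.74, 0.33], [-0.82, 0.54], [-0.57, -1.04], [0.86, -0.86], [0.13, -0.72]]
top [ 0.58001932 -0.27382041 -0.16898787]
scene [ 0.58226995 -0.27427236 -0.17754405]
grip [ 0.45834026 -0.25263876]
[[ 0.37  -0.     0.929]
 [-0.929  0.001  0.37 ]
 [-0.001 -1.     0.   ]]
```

Request:
step_arm([
  {"wy":10.6},
  {"wy":10.6},
  {"wy":10.5},
  {"tx":-0.05,"tz":0.034},
  {"tx":-0.05,"tz":0.034},
  {"tx":-0.05,"tz":0.034},
  {"tx":-0.05,"tz":0.034},
  {"tx":-0.05,"tz":0.034},
  {"tx":-0.048,"tz":0.034},
])

```text
schema error: expected keys wx, wy, wz, tx, ty, tz, hand
```

```bash
cat > rel.py <<'E'
import sys
from h import *
from scipy.spatial.transform import Rotation as R
# args x y z yaw_deg(of tool z axis)
x,y,z,yaw=map(float,sys.argv[1:5]);s=get_state();M=R.from_quat(s['tcp_rot']).as_matrix()
a=np.radians(yaw);G=np.c_[[np.sin(a),-np.cos(a),0],[0,0,-1],[np.cos(a),np.sin(a),0]]
print("t",s['t'],"pos",s['eef_pos'].round(4),"yaw",np.degrees(np.arctan2(M[1,2],M[0,2])).round(2),"w",s['grip_width'].round(4),"F",s['ft_force'].round(2))
print("shift(tool now)",(M.T@(np.array([x,y,z])-s['eef_pos'])).round(4),"shift (goal axes)",(G.T@(np.array([x,y,z])-s['eef_pos'])).round(4),"turn",np.degrees(R.from_matrix(M.T@G).as_rotvec()).round(2))
E
python3 rel.py .4583 -.2526 .0193 -9.99
```

```text
Traceback (most recent call last):
  File "rel.py", line 7, in <module>
    print("t",s['t'],"pos",s['eef_pos'].round(4),"yaw",np.degrees(np.arctan2(M[1,2],M[0,2])).round(2),"w",s['grip_width'].round(4),"F",s['ft_force'].round(2))
                                                                                                          ^^^^^^^^^^^^^^^^^^^^^
AttributeError: 'float' object has no attribute 'round'
```

All keys are required in each row.

Request:
step_arm([
  {"wx":0,"wy":10.6,"wz":0,"tx":0,"ty":0,"tz":0,"hand":0.088},
  {"wx":0,"wy":10.6,"wz":0,"tx":0,"ty":0,"tz":0,"hand":0.088},
  {"wx":0,"wy":10.5,"wz":0,"tx":0,"ty":0,"tz":0,"hand":0.088},
  {"wx":0,"wy":0,"wz":0,"tx":-0.05,"ty":0,"tz":0.034,"hand":0.088},
  {"wx":0,"wy":0,"wz":0,"tx":-0.05,"ty":0,"tz":0.034,"hand":0.088},
  {"wx":0,"wy":0,"wz":0,"tx":-0.05,"ty":0,"tz":0.034,"hand":0.088},
  {"wx":0,"wy":0,"wz":0,"tx":-0.05,"ty":0,"tz":0.034,"hand":0.088},
  {"wx":0,"wy":0,"wz":0,"tx":-0.05,"ty":0,"tz":0.034,"hand":0.088},
  {"wx":0,"wy":0,"wz":0,"tx":-0.048,"ty":0,"tz":0.034,"hand":0.088},
  {"wx":0,"wy":0,"wz":0,"tx":0,"ty":0,"tz":0,"hand":0.088},
])

```text
t: 1.35
eef_pos: [0.4578, -0.2501, 0.2384]
tcp_rot: [-0.456, 0.541, -0.54, 0.456]
ft_force: [-0.4, -0.3, 0.6]
grip_width: 0.0883
```

```bash
sed -i "s/s\['grip_width'\].round(4)/round(s['grip_width'],4)/" rel.py; python3 rel.py .4583 -.2526 .0193 -9.99
```

```text
t 1.35 pos [ 0.4578 -0.2501  0.2384] yaw -9.69 w 0.0883 F [-0.36 -0.33  0.58]
shift(tool now) [0.0025 0.2191 0.001 ] shift (goal axes) [0.0023 0.2191 0.0009] turn [ 0.02  0.3  -0.04]
```

Request:
step_arm([
  {"wx":0,"wy":0.3,"wz":0,"tx":0.0025,"ty":0.04,"tz":0.001,"hand":0.088},
  {"wx":0,"wy":0,"wz":0,"tx":0,"ty":0.05,"tz":0,"hand":0.088},
  {"wx":0,"wy":0,"wz":0,"tx":0,"ty":0.04,"tz":0,"hand":0.088},
  {"wx":0,"wy":0,"wz":0,"tx":0,"ty":0.03,"tz":0,"hand":0.088},
  {"wx":0,"wy":0,"wz":0,"tx":0,"ty":0,"tz":0,"hand":0.088},
  {"wx":0,"wy":0,"wz":0,"tx":0,"ty":0,"tz":0,"hand":0.088},
])

```text
t: 2.1
eef_pos: [0.4567, -0.2564, 0.0798]
tcp_rot: [0.453, -0.542, 0.544, -0.453]
ft_force: [-0.3, 0.4, 0.1]
grip_width: 0.088
```

```bash
python3 rel.py .4583 -.2526 .0193 -9.99; python3 - <<'E'
from h import *
im=capture("scene")[:,:,::-1];cv2.imwrite("pics/s1.png",cv2.resize(im[110:220,120:240],None,fx=5,fy=5,interpolation=cv2.INTER_CUBIC))
E
```

```text
t 2.1 pos [ 0.4567 -0.2564  0.0798] yaw -10.33 w 0.088 F [-0.28  0.45  0.07]
shift(tool now) [-0.0041  0.0605  0.0008] shift (goal axes) [-0.004   0.0605  0.0009] turn [-0.07 -0.34  0.05]
```

View pics/s1.png

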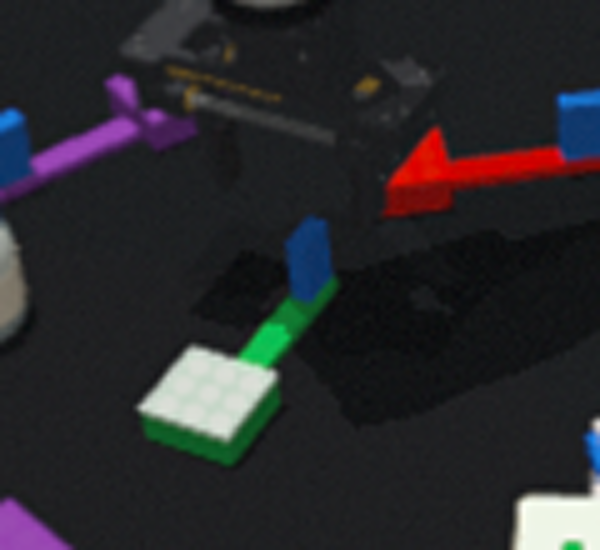

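Fingers stand above and either side of the blue grip (310,260 in the crop). Descending.

Request:
step_arm([
  {"wx":0,"wy":0,"wz":0,"tx":-0.003,"ty":0.03,"tz":0.001,"hand":0.088},
  {"wx":0,"wy":0,"wz":0,"tx":0,"ty":0.02,"tz":0,"hand":0.088},
  {"wx":0,"wy":0,"wz":0,"tx":0,"ty":0.01,"tz":0,"hand":0.088},
  {"wx":0,"wy":0,"wz":0,"tx":0,"ty":0,"tz":0,"hand":0.088},
  {"wx":0,"wy":0,"wz":0,"tx":0,"ty":0,"tz":0,"hand":0.088},
  {"wx":0,"wy":0,"wz":0,"tx":0,"ty":0,"tz":0,"hand":0.088},
])

```text
t: 2.9
eef_pos: [0.4584, -0.253, 0.0195]
tcp_rot: [0.453, -0.542, 0.543, -0.453]
ft_force: [0.4, 0.2, -0.2]
grip_width: 0.0883
```

```bash
python3 rel.py .4583 -.2526 .0193 -9.99
```

```text
t 2.9 pos [ 0.4584 -0.253   0.0195] yaw -10.3 w 0.0883 F [ 0.37  0.16 -0.24]
shift(tool now) [-0.0004  0.0002 -0.0002] shift (goal axes) [-0.0004  0.0002 -0.0002] turn [-0.07 -0.31  0.04]
```

Request:
step_arm([
  {"wx":0,"wy":0,"wz":0,"tx":0,"ty":0,"tz":0,"hand":0.0},
  {"wx":0,"wy":0,"wz":0,"tx":0,"ty":0,"tz":0,"hand":0.0},
  {"wx":0,"wy":0,"wz":0,"tx":0,"ty":0,"tz":0,"hand":0.0},
  {"wx":0,"wy":0,"wz":0,"tx":0,"ty":0,"tz":0,"hand":0.0},
  {"wx":0,"wy":0,"wz":0,"tx":0,"ty":0,"tz":0,"hand":0.0},
  {"wx":0,"wy":0,"wz":0,"tx":0,"ty":0,"tz":0,"hand":0.0},
  {"wx":0,"wy":0,"wz":0,"tx":0,"ty":0,"tz":0,"hand":0.0},
  {"wx":0,"wy":0,"wz":0,"tx":0,"ty":0,"tz":0,"hand":0.0},
], newtons=40)

```text
t: 3.9
eef_pos: [0.4581, -0.2528, 0.0188]
tcp_rot: [0.453, -0.543, 0.543, -0.453]
ft_force: [-0.5, -0.1, -0.3]
grip_width: 0.0139
```

```bash
python3 rel.py .4583 -.2526 .0193 -9.99
```

```text
t 3.9 pos [ 0.4581 -0.2528  0.0188] yaw -10.3 w 0.0139 F [-0.5  -0.13 -0.25]
shift(tool now) [-0.0003 -0.0005  0.0002] shift (goal axes) [-0.0003 -0.0005  0.0002] turn [-0.   -0.31  0.  ]
```

Request:
step_arm([
  {"wx":0,"wy":0,"wz":0,"tx":0,"ty":-0.02,"tz":0,"hand":0.0},
  {"wx":0,"wy":0,"wz":0,"tx":0,"ty":-0.03,"tz":0,"hand":0.0},
  {"wx":0,"wy":0,"wz":0,"tx":0,"ty":-0.03,"tz":0,"hand":0.0},
  {"wx":0,"wy":-5.5,"wz":0,"tx":0,"ty":0,"tz":0,"hand":0.0},
  {"wx":0,"wy":-5.5,"wz":0,"tx":0,"ty":0,"tz":0,"hand":0.0},
  {"wx":0,"wy":-5.5,"wz":0,"tx":0,"ty":0,"tz":0,"hand":0.0},
  {"wx":0,"wy":-5.4,"wz":0,"tx":0,"ty":0,"tz":0,"hand":0.0},
  {"wx":0,"wy":0,"wz":0,"tx":0,"ty":0,"tz":0,"hand":0.0},
  {"wx":0,"wy":0,"wz":0,"tx":0,"ty":0,"tz":0,"hand":0.0},
])

```text
t: 5.03
eef_pos: [0.458, -0.2527, 0.0987]
tcp_rot: [0.548, -0.447, 0.447, -0.548]
ft_force: [0.6, -0.2, -0.9]
grip_width: 0.0135
```

```bash
python3 rel.py .4235 -.0170 .0273 11.58
```

```text
t 5.025 pos [ 0.458  -0.2527  0.0987] yaw 11.5 w 0.0135 F [ 0.59 -0.2  -0.86]
shift(tool now) [-0.2379  0.0714  0.0132] shift (goal axes) [-0.2379  0.0714  0.0135] turn [ 0.01 -0.08 -0.01]
```

Request:
step_arm([
  {"wx":0,"wy":0,"wz":0,"tx":-0.03,"ty":0,"tz":0.002,"hand":0.0},
  {"wx":0,"wy":0,"wz":0,"tx":-0.04,"ty":0,"tz":0.002,"hand":0.0},
  {"wx":0,"wy":0,"wz":0,"tx":-0.045,"ty":0,"tz":0.002,"hand":0.0},
  {"wx":0,"wy":0,"wz":0,"tx":-0.045,"ty":0,"tz":0.003,"hand":0.0},
  {"wx":0,"wy":0,"wz":0,"tx":-0.045,"ty":0,"tz":0.003,"hand":0.0},
  {"wx":0,"wy":0,"wz":0,"tx":-0.033,"ty":0.02,"tz":0.001,"hand":0.0},
  {"wx":0,"wy":0,"wz":0,"tx":0,"ty":0.02,"tz":0,"hand":0.0},
  {"wx":0,"wy":0,"wz":0,"tx":0,"ty":0,"tz":0,"hand":0.0},
  {"wx":0,"wy":0,"wz":0,"tx":0,"ty":0,"tz":0,"hand":0.0},
  {"wx":0,"wy":0,"wz":0,"tx":0,"ty":0,"tz":0,"hand":0.0},
])

```text
t: 6.28
eef_pos: [0.4234, -0.0175, 0.0594]
tcp_rot: [-0.548, 0.447, -0.448, 0.548]
ft_force: [-0.3, 0.6, -0.0]
grip_width: 0.0137
```

```bash
python3 rel.py .4235 -.0170 .0273 11.58; python3 - <<'E'
from h import *
im=capture("top")[:,:,::-1];cv2.imwrite("pics/raw_t2.png",im);cv2.imwrite("pics/t2.png",cv2.resize(im[130:240,200:310],None,fx=5,fy=5,interpolation=cv2.INTER_CUBIC))
im=capture("scene")[:,:,::-1];cv2.imwrite("pics/raw_s2.png",im);cv2.imwrite("pics/s2.png",cv2.resize(im[130:240,195:315],None,fx=5,fy=5,interpolation=cv2.INTER_CUBIC))
E
```

```text
t 6.275 pos [ 0.4234 -0.0175  0.0594] yaw 11.55 w 0.0137 F [-0.33  0.58 -0.02]
shift(tool now) [-0.0005  0.0321  0.0002] shift (goal axes) [-0.0005  0.0321  0.0002] turn [-0.07 -0.03  0.04]
```

View pics/t2.png

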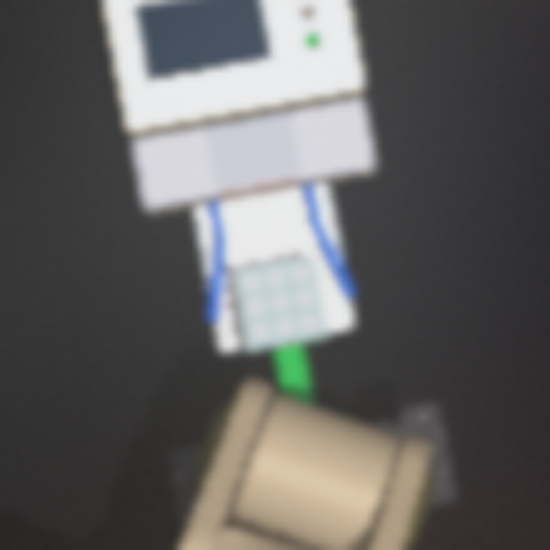

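View pics/s2.png

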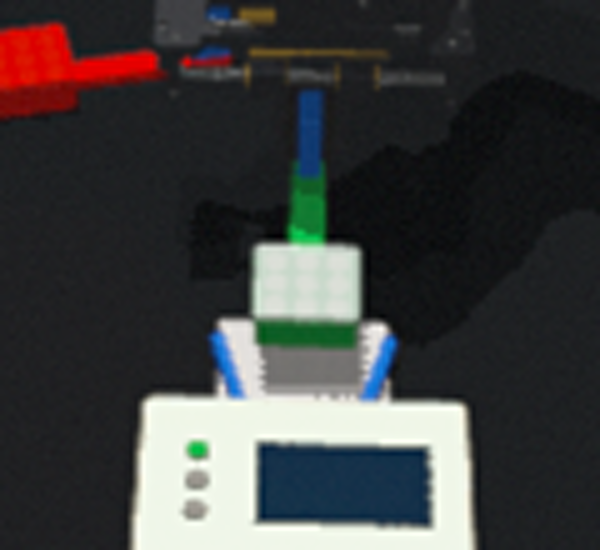

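The carrier is held above the apron: top crop body corners (232,265) to (325,335), roughly centred between the rails. I'll fit for lateral and yaw offset.

```bash
python3 - <<'E'
from h import *
im=cv2.imread("pics/raw_t2.png");cv2.imwrite("pics/t2b.png",cv2.resize(im[165:205,235:275],None,fx=14,fy=14,interpolation=cv2.INTER_CUBIC))
im=cv2.imread("pics/raw_s2.png");cv2.imwrite("pics/s2b.png",cv2.resize(im[175:212,233:280],None,fx=14,fy=14,interpolation=cv2.INTER_CUBIC))
E
```

```text
(no output)
```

View pics/t2b.png

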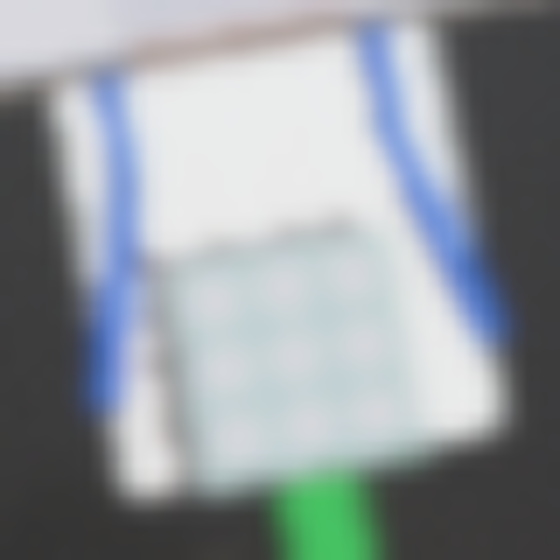

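View pics/s2b.png

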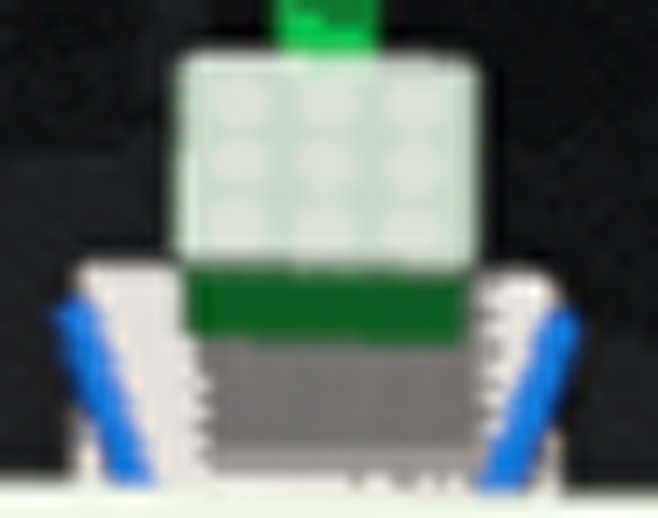

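```bash
cat > m2.py <<'E'
from h import *
T=lambda u,v:px(u,v,14,235,165); S=lambda u,v:px(u,v,14,233,175);h=.03
A=[("top",(-.11,.05,0),T(122,500)),("top",(-.11,-.05,0),T(512,430)),
# rail tips and parallel-section near face (inner/outer mid), 12mm high
("top",(-.085,.0415,.012),T(98,400)),("top",(-.085,-.0415,.012),T(500,335)),
("top",(-.02,.034,.012),T(113,100)),("top",(-.02,-.034,.012),T(378,50)),
("scene",(-.11,-.05,0),S(78,262)),("scene",(-.11,.05,0),S(555,270)),
("scene",(-.085,-.0415,.012),S(73,305)),("scene",(-.085,.0415,.012),S(565,318))]
C=[("top",(h,h,.026),T(155,256)),("top",(h,-h,.026),T(375,215)),("top",(-h,-h,.026),T(430,460)),("top",(-h,h,.026),T(190,495)),
("scene",(-h,-h,.026),S(176,53)),("scene",(-h,h,.026),S(482,60)),("scene",(h,h,.026),S(478,270)),("scene",(h,-h,.026),S(180,262)),
("scene",(h,-h,0),S(188,333)),("scene",(h,h,0),S(470,342))]
for cam in (("top",),("scene",),("top","scene")):
    a,ra=fit([x for x in A if x[0] in cam],[.629,.025,.2],.008);c,rc=fit([x for x in C if x[0] in cam],[.54,0,.2],.0406)
    Rm=np.array([[np.cos(a[2]),np.sin(a[2])],[-np.sin(a[2]),np.cos(a[2])]])
    print(cam,"lane",a.round(4),"car",c.round(4),"rel",(Rm@(c-a)[:2]).round(4),"dyaw",np.degrees(c[2]-a[2]).round(2))
print(ra.round(1).tolist(),rc.round(1).tolist())
E
python3 m2.py
```

```text
('top',) lane [0.63   0.027  0.2087] car [0.5454 0.0109 0.199 ] rel [-0.0861  0.0018] dyaw -0.56
('scene',) lane [0.6294 0.0244 0.2096] car [0.547  0.0086 0.2148] rel [-0.084   0.0016] dyaw 0.3
('top', 'scene') lane [0.6295 0.0264 0.2162] car [0.5463 0.0094 0.2014] rel [-0.0849  0.0012] dyaw -0.85
[[0.9, 0.2], [-0.2, 0.3], [3.9, 0.2], [-3.3, -0.2], [0.7, -0.5], [-0.7, -0.6], [3.3, -0.6], [-3.3, -0.2], [0.9, 3.3], [0.0, 3.4]] [[1.3, -0.1], [-0.2, -0.0], [0.1, -0.8], [0.4, -0.8], [-0.2, 0.5], [0.3, 0.5], [0.2, 0.2], [0.9, 0.2], [-0.1, -0.9], [0.6, -0.5]]
```

```bash
sed -i 's/\.0415/.052/g; s/-\.02,\(-*\)\.034/-.02,\1.0345/' m2.py; python3 m2.py
```

```text
('top',) lane [0.6301 0.0261 0.2023] car [0.5454 0.0109 0.199 ] rel [-0.086   0.0021] dyaw -0.19
('scene',) lane [0.6293 0.025  0.2128] car [0.547  0.0086 0.2148] rel [-0.0839  0.0013] dyaw 0.11
('top', 'scene') lane [0.6297 0.0256 0.2108] car [0.5463 0.0094 0.2014] rel [-0.0849  0.0016] dyaw -0.54
[[0.9, 0.2], [-0.2, 0.3], [0.3, 0.1], [0.1, -0.0], [0.8, -0.6], [-0.7, -0.6], [0.6, -0.1], [-0.4, -0.7], [1.0, 3.2], [0.2, 3.4]] [[1.3, -0.1], [-0.2, -0.0], [0.1, -0.8], [0.4, -0.8], [-0.2, 0.5], [0.3, 0.5], [0.2, 0.2], [0.9, 0.2], [-0.1, -0.9], [0.6, -0.5]]
```

Request:
step_arm([
  {"wx":0,"wy":0,"wz":0,"tx":0.001,"ty":0.015,"tz":0,"hand":0.0},
  {"wx":0,"wy":0,"wz":0,"tx":0,"ty":0.012,"tz":0,"hand":0.0},
  {"wx":0,"wy":0,"wz":0,"tx":0,"ty":0.003,"tz":0,"hand":0.0},
  {"wx":0,"wy":0,"wz":0,"tx":0,"ty":0,"tz":0,"hand":0.0},
  {"wx":0,"wy":0,"wz":0,"tx":0,"ty":0,"tz":0,"hand":0.0},
  {"wx":0,"wy":0,"wz":0,"tx":0,"ty":0,"tz":0,"hand":0.0},
])

```text
t: 7.12
eef_pos: [0.4233, -0.018, 0.029]
tcp_rot: [-0.548, 0.447, -0.447, 0.548]
ft_force: [0.2, -0.4, -0.9]
grip_width: 0.0136
```

```bash
python3 rel.py .4235 -.0170 .0268 11.58; python3 - <<'E'
from h import *
im=capture("top")[:,:,::-1];cv2.imwrite("pics/t3.png",cv2.resize(im[160:205,230:280],None,fx=14,fy=14,interpolation=cv2.INTER_CUBIC))
im=capture("scene")[:,:,::-1];cv2.imwrite("pics/s3.png",cv2.resize(im[175:215,233:285],None,fx=14,fy=14,interpolation=cv2.INTER_CUBIC))
E
```

```text
t 7.125 pos [ 0.4233 -0.018   0.029 ] yaw 11.61 w 0.0136 F [ 0.21 -0.39 -0.94]
shift(tool now) [-0.001   0.0022  0.0004] shift (goal axes) [-0.001   0.0022  0.0004] turn [-0.03  0.03  0.02]
```

View pics/t3.png

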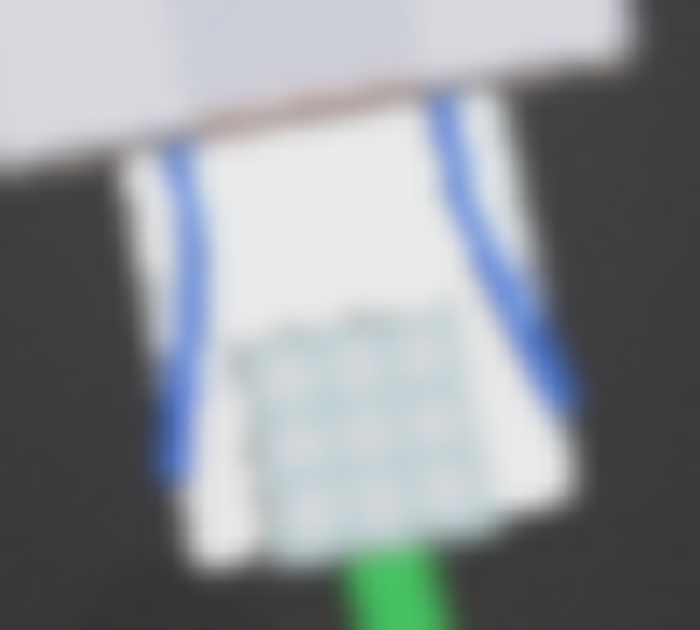

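View pics/s3.png

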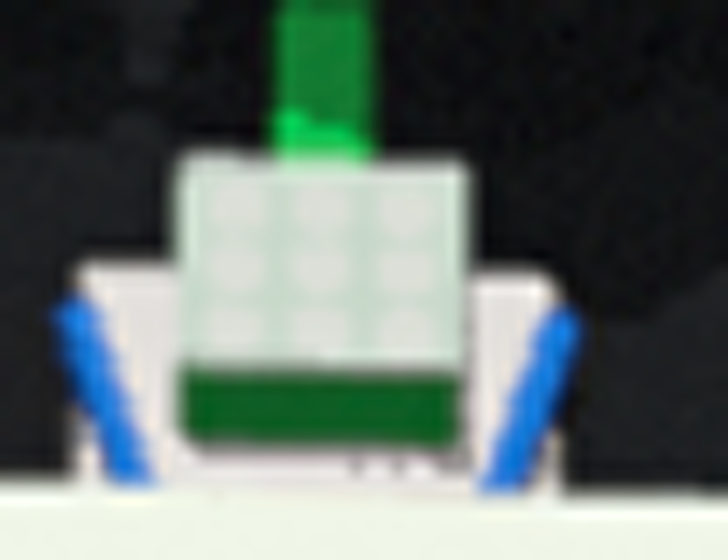

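Request:
step_arm([
  {"wx":0,"wy":0,"wz":0,"tx":0.0005,"ty":0.0015,"tz":0,"hand":0.0},
  {"wx":0,"wy":0,"wz":0,"tx":0,"ty":0,"tz":0,"hand":0.0},
  {"wx":0,"wy":0,"wz":0,"tx":0,"ty":0,"tz":0,"hand":0.0},
])

```text
t: 7.6
eef_pos: [0.4233, -0.0185, 0.0272]
tcp_rot: [0.548, -0.447, 0.447, -0.548]
ft_force: [-0.2, -0.3, -1.5]
grip_width: 0.014
```

Request:
step_arm([
  {"wx":0,"wy":0,"wz":0,"tx":0,"ty":0.0007,"tz":0,"hand":0.0},
  {"wx":0,"wy":0,"wz":0,"tx":0,"ty":0,"tz":0,"hand":0.0},
  {"wx":0,"wy":0,"wz":0,"tx":0,"ty":0,"tz":0,"hand":0.0},
])

```text
t: 7.98
eef_pos: [0.4232, -0.0185, 0.0266]
tcp_rot: [-0.548, 0.447, -0.447, 0.548]
ft_force: [-1.5, 0.3, 0.9]
grip_width: 0.0136
```

Request:
step_arm([
  {"wx":0,"wy":0,"wz":0,"tx":0,"ty":0.0007,"tz":0,"hand":0.0},
  {"wx":0,"wy":0,"wz":0,"tx":0,"ty":0,"tz":0,"hand":0.0},
  {"wx":0,"wy":0,"wz":0,"tx":0,"ty":0,"tz":0,"hand":0.0},
])

```text
t: 8.35
eef_pos: [0.4232, -0.0185, 0.0259]
tcp_rot: [0.548, -0.447, 0.447, -0.548]
ft_force: [-2.5, -0.4, 3.7]
grip_width: 0.0137
```

Request:
step_arm([
  {"wx":0,"wy":0,"wz":0,"tx":0,"ty":-0.0006,"tz":0,"hand":0.0},
  {"wx":0,"wy":0,"wz":0,"tx":0,"ty":0,"tz":0.005,"hand":0.0},
  {"wx":0,"wy":0,"wz":0,"tx":0,"ty":0,"tz":0.005,"hand":0.0},
  {"wx":0,"wy":0,"wz":0,"tx":0,"ty":0,"tz":0.005,"hand":0.0},
  {"wx":0,"wy":0,"wz":0,"tx":0,"ty":0,"tz":0.005,"hand":0.0},
])

```text
t: 8.98
eef_pos: [0.4432, -0.0144, 0.0264]
tcp_rot: [0.548, -0.447, 0.447, -0.548]
ft_force: [-2.6, -0.2, 1.7]
grip_width: 0.0138
```

Request:
step_arm([
  {"wx":0,"wy":0,"wz":0,"tx":0,"ty":0,"tz":0.005,"hand":0.0},
  {"wx":0,"wy":0,"wz":0,"tx":0,"ty":0,"tz":0.005,"hand":0.0},
  {"wx":0,"wy":0,"wz":0,"tx":0,"ty":0,"tz":0.005,"hand":0.0},
  {"wx":0,"wy":0,"wz":0,"tx":0,"ty":0,"tz":0.005,"hand":0.0},
])

```text
t: 9.48
eef_pos: [0.4627, -0.0104, 0.0265]
tcp_rot: [0.548, -0.447, 0.447, -0.548]
ft_force: [-3.6, -0.5, 4.0]
grip_width: 0.0138
```

```bash
cat > fp.py <<'E'
from h import *
s=get_state();d=np.array([np.cos(.2022),np.sin(.2022)]);n=np.array([-d[1],d[0]])
e=s['eef_pos'][:2]-np.array([.6295,.0252]);f=s['ft_force'][:2]
print("centre x in port %.4f lat %.4f z %.4f | Ffwd %.2f Flat %.2f Fz %.2f M %s"%(e@d+.125,e@n,s['eef_pos'][2],f@d,f@n,s['ft_force'][2],s['moment'].round(2)))
E
python3 fp.py; python3 rel.py .4235 -.0170 .0268 11.58
```

```text
centre x in port -0.0456 lat -0.0014 z 0.0265 | Ffwd -3.62 Flat 0.26 Fz 3.98 M [-0.07  0.44 -0.07]
t 9.475 pos [ 0.4627 -0.0104  0.0265] yaw 11.61 w 0.0138 F [-3.6  -0.47  3.98]
shift(tool now) [-0.0014 -0.0003 -0.0397] shift (goal axes) [-0.0014 -0.0003 -0.0397] turn [ 0.01  0.03 -0.  ]
```

Request:
step_arm([
  {"wx":0,"wy":0,"wz":0,"tx":0,"ty":-0.0005,"tz":0.004,"hand":0.0},
  {"wx":0,"wy":0,"wz":0,"tx":0,"ty":0,"tz":0.004,"hand":0.0},
  {"wx":0,"wy":0,"wz":0,"tx":0,"ty":0,"tz":0.004,"hand":0.0},
])

```text
t: 9.85
eef_pos: [0.4745, -0.008, 0.0268]
tcp_rot: [-0.548, 0.447, -0.447, 0.548]
ft_force: [0.3, 0.0, -0.7]
grip_width: 0.0136
```

```bash
python3 fp.py; python3 - <<'E'
from h import *
im=capture("top")[:,:,::-1];cv2.imwrite("pics/t4.png",cv2.resize(im[145:200,225:285],None,fx=10,fy=10,interpolation=cv2.INTER_CUBIC))
E
```

```text
centre x in port -0.0335 lat -0.0014 z 0.0268 | Ffwd 0.34 Flat -0.04 Fz -0.74 M [ 0.04  0.09 -0.02]
```

View pics/t4.png

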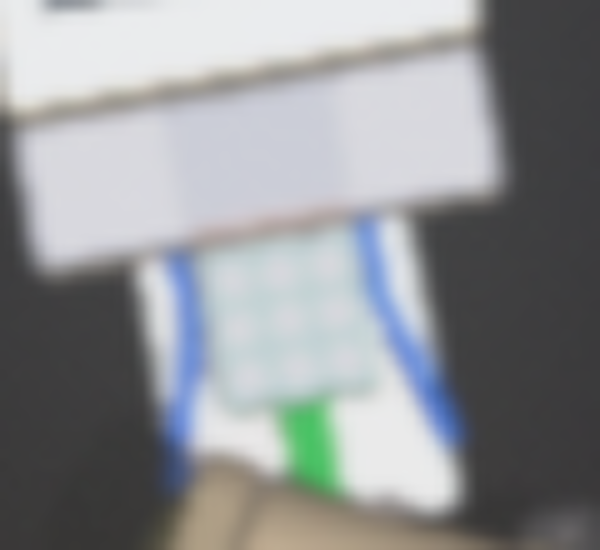

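The body sits between the rails with its front edge at the face (200–355, 235). Continuing into the flap.

Request:
step_arm([
  {"wx":0,"wy":0,"wz":0,"tx":0,"ty":0.0002,"tz":0.004,"hand":0.0},
  {"wx":0,"wy":0,"wz":0,"tx":0,"ty":0,"tz":0.004,"hand":0.0},
  {"wx":0,"wy":0,"wz":0,"tx":0,"ty":0,"tz":0.004,"hand":0.0},
  {"wx":0,"wy":0,"wz":0,"tx":0,"ty":0,"tz":0.004,"hand":0.0},
  {"wx":0,"wy":0,"wz":0,"tx":0,"ty":0,"tz":0.004,"hand":0.0},
])

```text
t: 10.52
eef_pos: [0.4927, -0.0039, 0.0267]
tcp_rot: [0.549, -0.448, 0.446, -0.547]
ft_force: [-7.5, -1.9, 5.2]
grip_width: 0.0134
```

```bash
python3 fp.py
```

```text
centre x in port -0.0149 lat -0.0010 z 0.0267 | Ffwd -7.68 Flat -0.32 Fz 5.24 M [-0.24  1.1  -0.05]
```

Request:
step_arm([
  {"wx":0,"wy":0,"wz":0,"tx":0,"ty":0,"tz":0.004,"hand":0.0},
  {"wx":0,"wy":0,"wz":0,"tx":0,"ty":0,"tz":0.004,"hand":0.0},
  {"wx":0,"wy":0,"wz":0,"tx":0,"ty":0,"tz":0.004,"hand":0.0},
  {"wx":0,"wy":0,"wz":0,"tx":0,"ty":0,"tz":0.004,"hand":0.0},
])

```text
t: 11.02
eef_pos: [0.5089, -0.0007, 0.0267]
tcp_rot: [0.548, -0.447, 0.446, -0.548]
ft_force: [-3.9, -0.2, 2.7]
grip_width: 0.0138
```

```bash
python3 fp.py
```

```text
centre x in port 0.0016 lat -0.0012 z 0.0267 | Ffwd -3.87 Flat 0.56 Fz 2.70 M [-0.13  0.66 -0.08]
```

Body is under the flap (port x ≈ 0). I'll hold briefly for step 1 and look.

Request:
step_arm([
  {"wx":0,"wy":0,"wz":0,"tx":0,"ty":0,"tz":0.002,"hand":0.0},
  {"wx":0,"wy":0,"wz":0,"tx":0,"ty":0,"tz":0,"hand":0.0},
  {"wx":0,"wy":0,"wz":0,"tx":0,"ty":0,"tz":0,"hand":0.0},
])

```text
t: 11.4
eef_pos: [0.5114, -0.0003, 0.0267]
tcp_rot: [-0.548, 0.447, -0.447, 0.548]
ft_force: [-3.8, 1.2, 1.4]
grip_width: 0.0136
```

```bash
python3 fp.py; python3 - <<'E'
from h import *
im=capture("top")[:,:,::-1];cv2.imwrite("pics/t5.png",cv2.resize(im[140:200,225:285],None,fx=10,fy=10,interpolation=cv2.INTER_CUBIC))
im=capture("scene")[:,:,::-1];cv2.imwrite("pics/s5.png",cv2.resize(im[135:235,205:305],None,fx=6,fy=6,interpolation=cv2.INTER_CUBIC))
E
```

```text
centre x in port 0.0041 lat -0.0013 z 0.0267 | Ffwd -3.51 Flat 1.92 Fz 1.37 M [ 0.02  0.46 -0.  ]
```

View pics/t5.png

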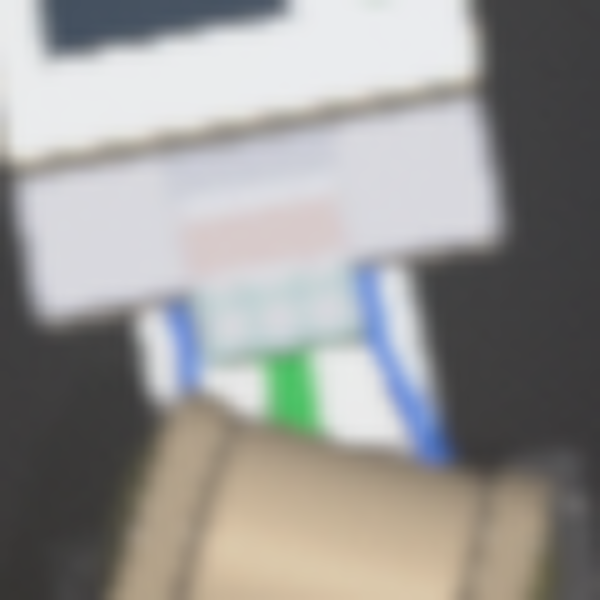

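View pics/s5.png

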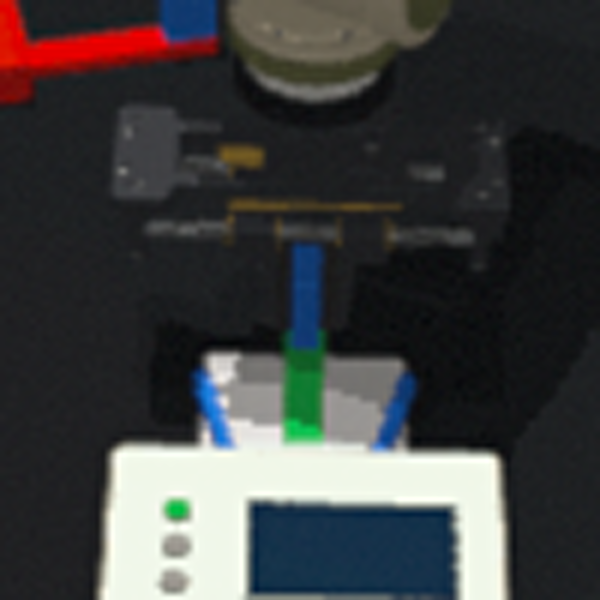

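Request:
step_arm([
  {"wx":0,"wy":0,"wz":0,"tx":-0.0005,"ty":0,"tz":0.004,"hand":0.0},
  {"wx":0,"wy":0,"wz":0,"tx":0,"ty":0,"tz":0.004,"hand":0.0},
  {"wx":0,"wy":0,"wz":0,"tx":0,"ty":0,"tz":0.004,"hand":0.0},
  {"wx":0,"wy":0,"wz":0,"tx":0,"ty":0,"tz":0.004,"hand":0.0},
  {"wx":0,"wy":0,"wz":0,"tx":0,"ty":0,"tz":0.004,"hand":0.0},
])

```text
t: 12.12
eef_pos: [0.5312, 0.0042, 0.0267]
tcp_rot: [0.548, -0.447, 0.447, -0.548]
ft_force: [-4.7, -0.4, 2.1]
grip_width: 0.0139
```

```bash
python3 fp.py
```

```text
centre x in port 0.0244 lat -0.0009 z 0.0267 | Ffwd -4.69 Flat 0.55 Fz 2.14 M [-0.16  0.75 -0.02]
```

Request:
step_arm([
  {"wx":0,"wy":0,"wz":0,"tx":0,"ty":0,"tz":0.004,"hand":0.0},
  {"wx":0,"wy":0,"wz":0,"tx":0,"ty":0,"tz":0.004,"hand":0.0},
  {"wx":0,"wy":0,"wz":0,"tx":0,"ty":0,"tz":0.004,"hand":0.0},
  {"wx":0,"wy":0,"wz":0,"tx":0,"ty":0,"tz":0.004,"hand":0.0},
  {"wx":0,"wy":0,"wz":0,"tx":0,"ty":0,"tz":0.004,"hand":0.0},
])

```text
t: 12.75
eef_pos: [0.5508, 0.0082, 0.0267]
tcp_rot: [-0.548, 0.447, -0.447, 0.548]
ft_force: [-3.7, -0.6, 3.3]
grip_width: 0.014
```

```bash
python3 fp.py
```

```text
centre x in port 0.0444 lat -0.0009 z 0.0267 | Ffwd -3.78 Flat 0.16 Fz 3.30 M [-0.13  0.71 -0.06]
```

Request:
step_arm([
  {"wx":0,"wy":0,"wz":0,"tx":0,"ty":-0.0001,"tz":0.003,"hand":0.0},
  {"wx":0,"wy":0,"wz":0,"tx":0,"ty":0,"tz":0.003,"hand":0.0},
  {"wx":0,"wy":0,"wz":0,"tx":0,"ty":0,"tz":0.003,"hand":0.0},
  {"wx":0,"wy":0,"wz":0,"tx":0,"ty":0,"tz":0.002,"hand":0.0},
  {"wx":0,"wy":0,"wz":0,"tx":0,"ty":0,"tz":0.001,"hand":0.0},
])

```text
t: 13.38
eef_pos: [0.5624, 0.0106, 0.0268]
tcp_rot: [-0.548, 0.447, -0.447, 0.548]
ft_force: [-2.7, -0.8, -0.8]
grip_width: 0.0137
```

```bash
python3 fp.py
```

```text
centre x in port 0.0563 lat -0.0008 z 0.0268 | Ffwd -2.82 Flat -0.25 Fz -0.82 M [-0.11  0.4   0.02]
```

Request:
step_arm([
  {"wx":0,"wy":0,"wz":0,"tx":0,"ty":0,"tz":0.001,"hand":0.0},
  {"wx":0,"wy":0,"wz":0,"tx":0,"ty":0,"tz":0.001,"hand":0.0},
])

```text
t: 13.62
eef_pos: [0.5646, 0.0109, 0.027]
tcp_rot: [-0.548, 0.447, -0.447, 0.548]
ft_force: [0.0, -0.3, -1.2]
grip_width: 0.0136
```

```bash
python3 fp.py
```

```text
centre x in port 0.0586 lat -0.0009 z 0.0270 | Ffwd -0.04 Flat -0.28 Fz -1.23 M [-0.02  0.1   0.03]
```

Request:
step_arm([
  {"wx":0,"wy":0,"wz":0,"tx":0,"ty":0,"tz":0.001,"hand":0.0},
  {"wx":0,"wy":0,"wz":0,"tx":0,"ty":0,"tz":0.001,"hand":0.0},
])

```text
t: 13.88
eef_pos: [0.5665, 0.0113, 0.0269]
tcp_rot: [-0.548, 0.447, -0.447, 0.548]
ft_force: [-1.4, -0.3, -0.3]
grip_width: 0.0137
```

```bash
python3 fp.py
```

```text
centre x in port 0.0605 lat -0.0009 z 0.0269 | Ffwd -1.40 Flat -0.05 Fz -0.31 M [ 0.02  0.07 -0.  ]
```

The drag vanished at x≈0.058, so the flap has dropped behind the body. I'll creep 1 mm at a time now.

Request:
step_arm([
  {"wx":0,"wy":0,"wz":0,"tx":0,"ty":0,"tz":0.001,"hand":0.0},
  {"wx":0,"wy":0,"wz":0,"tx":0,"ty":0,"tz":0.001,"hand":0.0},
])

```text
t: 14.12
eef_pos: [0.5682, 0.0117, 0.0269]
tcp_rot: [-0.548, 0.447, -0.447, 0.548]
ft_force: [-0.0, 0.8, -1.3]
grip_width: 0.0134
```

```bash
python3 fp.py
```

```text
centre x in port 0.0623 lat -0.0009 z 0.0269 | Ffwd 0.13 Flat 0.76 Fz -1.28 M [ 0.02  0.14 -0.03]
```

Request:
step_arm([
  {"wx":0,"wy":0,"wz":0,"tx":0,"ty":0,"tz":0.001,"hand":0.0},
  {"wx":0,"wy":0,"wz":0,"tx":0,"ty":0,"tz":0,"hand":0.0},
])

```text
t: 14.38
eef_pos: [0.5693, 0.0119, 0.0269]
tcp_rot: [-0.548, 0.447, -0.447, 0.548]
ft_force: [0.4, -0.1, -0.8]
grip_width: 0.0134
```

```bash
python3 fp.py
```

```text
centre x in port 0.0633 lat -0.0009 z 0.0269 | Ffwd 0.42 Flat -0.15 Fz -0.79 M [-0.01 -0.04 -0.05]
```

Request:
step_arm([
  {"wx":0,"wy":0,"wz":0,"tx":0,"ty":0,"tz":0.001,"hand":0.0},
  {"wx":0,"wy":0,"wz":0,"tx":0,"ty":0,"tz":0,"hand":0.0},
])

```text
t: 14.62
eef_pos: [0.5702, 0.0122, 0.0269]
tcp_rot: [-0.548, 0.447, -0.447, 0.548]
ft_force: [-0.5, -0.6, 0.0]
grip_width: 0.0142
```

```bash
python3 fp.py
```

```text
centre x in port 0.0643 lat -0.0009 z 0.0269 | Ffwd -0.58 Flat -0.49 Fz 0.01 M [-0.07 -0.01 -0.02]
```

Request:
step_arm([
  {"wx":0,"wy":0,"wz":0,"tx":0,"ty":0,"tz":0.001,"hand":0.0},
  {"wx":0,"wy":0,"wz":0,"tx":0,"ty":0,"tz":0,"hand":0.0},
])

```text
t: 14.88
eef_pos: [0.5712, 0.0123, 0.0269]
tcp_rot: [-0.548, 0.447, -0.447, 0.548]
ft_force: [0.3, 0.4, 0.2]
grip_width: 0.0137
```

```bash
python3 fp.py
```

```text
centre x in port 0.0653 lat -0.0009 z 0.0269 | Ffwd 0.38 Flat 0.37 Fz 0.25 M [ 0.02  0.02 -0.01]
```

Request:
step_arm([
  {"wx":0,"wy":0,"wz":0,"tx":0,"ty":0,"tz":0.001,"hand":0.0},
  {"wx":0,"wy":0,"wz":0,"tx":0,"ty":0,"tz":0,"hand":0.0},
])

```text
t: 15.12
eef_pos: [0.5722, 0.0126, 0.0269]
tcp_rot: [-0.548, 0.447, -0.447, 0.548]
ft_force: [0.0, -0.3, 0.3]
grip_width: 0.0135
```

```bash
python3 fp.py
```

```text
centre x in port 0.0663 lat -0.0009 z 0.0269 | Ffwd -0.07 Flat -0.33 Fz 0.26 M [0.02 0.04 0.02]
```

Request:
step_arm([
  {"wx":0,"wy":0,"wz":0,"tx":0,"ty":0,"tz":0.001,"hand":0.0},
  {"wx":0,"wy":0,"wz":0,"tx":0,"ty":0,"tz":0,"hand":0.0},
])

```text
t: 15.38
eef_pos: [0.5731, 0.0128, 0.0268]
tcp_rot: [-0.548, 0.447, -0.447, 0.548]
ft_force: [0.1, 0.1, -1.0]
grip_width: 0.0136
```

```bash
python3 fp.py
```

```text
centre x in port 0.0673 lat -0.0009 z 0.0268 | Ffwd 0.18 Flat 0.11 Fz -1.01 M [ 0.02 -0.    0.05]
```

Request:
step_arm([
  {"wx":0,"wy":0,"wz":0,"tx":0,"ty":0,"tz":0.001,"hand":0.0},
  {"wx":0,"wy":0,"wz":0,"tx":0,"ty":0,"tz":0,"hand":0.0},
])

```text
t: 15.62
eef_pos: [0.5741, 0.0129, 0.0269]
tcp_rot: [-0.548, 0.447, -0.447, 0.548]
ft_force: [-0.3, 0.9, -0.6]
grip_width: 0.0136
```

Request:
step_arm([
  {"wx":0,"wy":0,"wz":0,"tx":0,"ty":0,"tz":0.001,"hand":0.0},
  {"wx":0,"wy":0,"wz":0,"tx":0,"ty":0,"tz":0,"hand":0.0},
])

```text
t: 15.88
eef_pos: [0.5751, 0.0132, 0.0268]
tcp_rot: [-0.548, 0.447, -0.447, 0.548]
ft_force: [0.5, -1.0, -1.5]
grip_width: 0.0139
```

```bash
python3 fp.py
```

```text
centre x in port 0.0693 lat -0.0008 z 0.0268 | Ffwd 0.30 Flat -1.07 Fz -1.55 M [ 0.01  0.02 -0.04]
```

Request:
step_arm([
  {"wx":0,"wy":0,"wz":0,"tx":0,"ty":0,"tz":0.001,"hand":0.0},
  {"wx":0,"wy":0,"wz":0,"tx":0,"ty":0,"tz":0,"hand":0.0},
])

```text
t: 16.12
eef_pos: [0.5761, 0.0134, 0.0269]
tcp_rot: [-0.548, 0.447, -0.447, 0.548]
ft_force: [0.1, -0.9, -0.3]
grip_width: 0.014
```

```bash
python3 fp.py
```

```text
centre x in port 0.0703 lat -0.0009 z 0.0269 | Ffwd -0.13 Flat -0.92 Fz -0.32 M [ 0.04 -0.03 -0.03]
```

Request:
step_arm([
  {"wx":0,"wy":0,"wz":0,"tx":0,"ty":0,"tz":0.001,"hand":0.0},
  {"wx":0,"wy":0,"wz":0,"tx":0,"ty":0,"tz":0,"hand":0.0},
])

```text
t: 16.38
eef_pos: [0.577, 0.0136, 0.0269]
tcp_rot: [-0.548, 0.447, -0.447, 0.548]
ft_force: [-0.9, -0.3, -0.8]
grip_width: 0.0137
```

Request:
step_arm([
  {"wx":0,"wy":0,"wz":0,"tx":0,"ty":0,"tz":0.001,"hand":0.0},
  {"wx":0,"wy":0,"wz":0,"tx":0,"ty":0,"tz":0,"hand":0.0},
])

```text
t: 16.62
eef_pos: [0.5778, 0.0138, 0.0268]
tcp_rot: [0.548, -0.447, 0.447, -0.548]
ft_force: [-1.4, -0.3, 0.1]
grip_width: 0.0135
```

```bash
python3 fp.py
```

```text
centre x in port 0.0720 lat -0.0008 z 0.0268 | Ffwd -1.44 Flat -0.01 Fz 0.08 M [-0.04  0.23 -0.01]
```

Request:
step_arm([
  {"wx":0,"wy":0,"wz":0,"tx":0,"ty":0,"tz":0.001,"hand":0.0},
  {"wx":0,"wy":0,"wz":0,"tx":0,"ty":0,"tz":0,"hand":0.0},
])

```text
t: 16.88
eef_pos: [0.5784, 0.0139, 0.0267]
tcp_rot: [0.548, -0.447, 0.447, -0.548]
ft_force: [-4.9, -1.8, 1.3]
grip_width: 0.0134
```

```bash
python3 fp.py
```

```text
centre x in port 0.0727 lat -0.0008 z 0.0267 | Ffwd -5.12 Flat -0.76 Fz 1.34 M [-0.16  0.61  0.02]
```

Stop met at about x≈0.0715; force is 5 N and rising. One more mm, then hold.

Request:
step_arm([
  {"wx":0,"wy":0,"wz":0,"tx":0,"ty":0,"tz":0.001,"hand":0.0},
  {"wx":0,"wy":0,"wz":0,"tx":0,"ty":0,"tz":0,"hand":0.0},
])

```text
t: 17.12
eef_pos: [0.5791, 0.0141, 0.0268]
tcp_rot: [0.548, -0.447, 0.446, -0.548]
ft_force: [-5.6, -1.4, 1.8]
grip_width: 0.0135
```

```bash
python3 fp.py
```

```text
centre x in port 0.0734 lat -0.0007 z 0.0268 | Ffwd -5.82 Flat -0.27 Fz 1.78 M [-0.23  0.98 -0.01]
```

Request:
step_arm([
  {"wx":0,"wy":0,"wz":0,"tx":0,"ty":0,"tz":0.001,"hand":0.0},
  {"wx":0,"wy":0,"wz":0,"tx":0,"ty":0,"tz":0,"hand":0.0},
  {"wx":0,"wy":0,"wz":0,"tx":0,"ty":0,"tz":0,"hand":0.0},
])

```text
t: 17.5
eef_pos: [0.5796, 0.0142, 0.0268]
tcp_rot: [0.549, -0.448, 0.446, -0.547]
ft_force: [-9.1, -1.8, 3.2]
grip_width: 0.0139
```

```bash
python3 fp.py
```

```text
centre x in port 0.0739 lat -0.0007 z 0.0268 | Ffwd -9.25 Flat 0.11 Fz 3.22 M [-0.35  1.34 -0.07]
```

Request:
step_arm([
  {"wx":0,"wy":0,"wz":0,"tx":0,"ty":0,"tz":0,"hand":0.0},
  {"wx":0,"wy":0,"wz":0,"tx":0,"ty":0,"tz":0,"hand":0.0},
])

```text
t: 17.75
eef_pos: [0.5795, 0.0143, 0.0267]
tcp_rot: [0.549, -0.448, 0.446, -0.547]
ft_force: [-7.6, -2.3, 3.9]
grip_width: 0.0139
```

```bash
python3 fp.py
```

```text
centre x in port 0.0739 lat -0.0007 z 0.0267 | Ffwd -7.91 Flat -0.68 Fz 3.94 M [-0.34  1.28 -0.01]
```

Request:
step_arm([
  {"wx":0,"wy":0,"wz":0,"tx":0,"ty":0,"tz":0,"hand":0.0},
  {"wx":0,"wy":0,"wz":0,"tx":0,"ty":0,"tz":0,"hand":0.0},
  {"wx":0,"wy":0,"wz":0,"tx":0,"ty":0,"tz":0,"hand":0.0},
])

```text
t: 18.12
eef_pos: [0.5795, 0.0143, 0.0268]
tcp_rot: [0.549, -0.448, 0.446, -0.547]
ft_force: [-8.2, -2.7, 5.0]
grip_width: 0.0135
```

```bash
python3 fp.py
```

```text
centre x in port 0.0739 lat -0.0007 z 0.0268 | Ffwd -8.60 Flat -1.04 Fz 5.04 M [-0.38  1.28 -0.04]
```

Request:
step_arm([
  {"wx":0,"wy":0,"wz":0,"tx":0,"ty":0,"tz":-0.001,"hand":0.0},
  {"wx":0,"wy":0,"wz":0,"tx":0,"ty":0,"tz":-0.001,"hand":0.0},
  {"wx":0,"wy":0,"wz":0,"tx":0,"ty":0,"tz":0,"hand":0.0},
])

```text
t: 18.5
eef_pos: [0.5788, 0.014, 0.0268]
tcp_rot: [0.548, -0.447, 0.447, -0.548]
ft_force: [-4.6, -0.7, -0.4]
grip_width: 0.0137
```

```bash
python3 fp.py
```

```text
centre x in port 0.0731 lat -0.0008 z 0.0268 | Ffwd -4.66 Flat 0.27 Fz -0.38 M [-0.14  0.63  0.04]
```

Pressed at about 8 N for over 0.6 s. Now I'll release with a partial opening, because the fingers are above the rails, and then go up.

Request:
step_arm([
  {"wx":0,"wy":0,"wz":0,"tx":0,"ty":0,"tz":-0.001,"hand":0.0},
  {"wx":0,"wy":0,"wz":0,"tx":0,"ty":0,"tz":0,"hand":0.03},
  {"wx":0,"wy":0,"wz":0,"tx":0,"ty":0,"tz":0,"hand":0.05},
  {"wx":0,"wy":0,"wz":0,"tx":0,"ty":0,"tz":0,"hand":0.05},
  {"wx":0,"wy":0,"wz":0,"tx":0,"ty":0,"tz":0,"hand":0.05},
  {"wx":0,"wy":0,"wz":0,"tx":0,"ty":0,"tz":0,"hand":0.05},
  {"wx":0,"wy":0,"wz":0,"tx":0,"ty":0,"tz":0,"hand":0.05},
])

```text
t: 19.38
eef_pos: [0.5779, 0.0138, 0.0268]
tcp_rot: [-0.548, 0.447, -0.447, 0.548]
ft_force: [1.1, -0.1, -0.7]
grip_width: 0.0498
```

```bash
python3 fp.py
```

```text
centre x in port 0.0722 lat -0.0008 z 0.0268 | Ffwd 1.09 Flat -0.32 Fz -0.70 M [-0.01 -0.01 -0.03]
```

Request:
step_arm([
  {"wx":0,"wy":0,"wz":0,"tx":0,"ty":-0.02,"tz":0,"hand":0.05},
  {"wx":0,"wy":0,"wz":0,"tx":0,"ty":-0.03,"tz":0,"hand":0.05},
  {"wx":0,"wy":0,"wz":0,"tx":0,"ty":-0.04,"tz":0,"hand":0.05},
  {"wx":0,"wy":0,"wz":0,"tx":0,"ty":-0.04,"tz":-0.03,"hand":0.05},
  {"wx":0,"wy":0,"wz":0,"tx":0,"ty":-0.02,"tz":-0.06,"hand":0.05},
  {"wx":0,"wy":0,"wz":0,"tx":0,"ty":0,"tz":-0.06,"hand":0.05},
  {"wx":0,"wy":0,"wz":0,"tx":0,"ty":0,"tz":-0.04,"hand":0.05},
  {"wx":0,"wy":0,"wz":0,"tx":0,"ty":0,"tz":0,"hand":0.05},
  {"wx":0,"wy":0,"wz":0,"tx":0,"ty":0,"tz":0,"hand":0.05},
])

```text
t: 20.5
eef_pos: [0.3933, -0.0245, 0.1769]
tcp_rot: [-0.548, 0.447, -0.447, 0.548]
ft_force: [0.1, -0.7, -0.3]
grip_width: 0.0499
```

```bash
python3 fp.py; python3 - <<'E'
from h import *
im=capture("top")[:,:,::-1];cv2.imwrite("pics/t6.png",cv2.resize(im[135:205,220:290],None,fx=8,fy=8,interpolation=cv2.INTER_CUBIC))
im=capture("scene")[:,:,::-1];cv2.imwrite("pics/s6.png",cv2.resize(im,None,fx=1.5,fy=1.5,interpolation=cv2.INTER_CUBIC))
E
```

```text
centre x in port -0.1164 lat -0.0012 z 0.1769 | Ffwd -0.07 Flat -0.73 Fz -0.29 M [0.04 0.05 0.02]
```

View pics/t6.png

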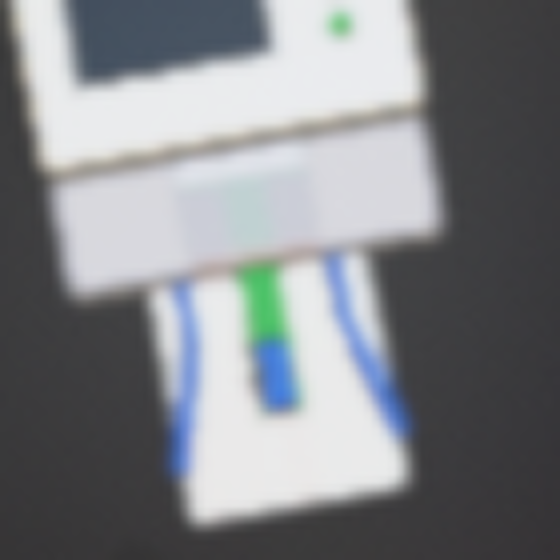

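View pics/s6.png

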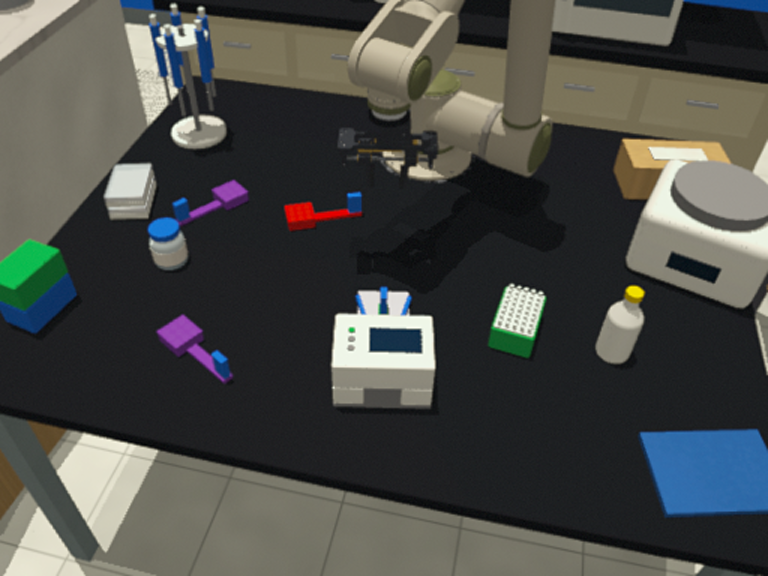

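The tail (248,190 to 265,340) and the grip (277,375) lie in line with the lane. The body's rear is near row 180 under the clear roof, and only the thin line of the shut flap shows at the face. The bystanders look unmoved.

```bash
python3 - <<'E'
from plant import *
print(hand_in())
E
```

```text
the job is handed in; nothing more can be done
None
```

I loaded the green carrier into the reader, pressed it on the end stop, let go and handed the job in at about 20.6 s. No verdict was reported.

- **Insertion:** I gripped the blue grip, set the carrier on the lane and pushed it through the flap. I paused with its body under the open flap at port x of about 0.004 m, and the top camera showed the flap raised.
- **Pressing:** The stop was first felt with the body's centre at about x = 0.0715 m. I held 8 to 9 N at the wrist for about 0.75 s. That reading includes floor friction, so the force on the stop was probably a little lower. The highest forward force I read was 9.3 N.
- **Final state:** I backed off 3 mm, opened the fingers and withdrew clear of everything. The last pictures show:
  - the tail and grip in line with the lane;
  - the body well inside, about x = 0.072 m, going by the arm's position at release;
  - the flap shut behind it;
  - the rack, bottle and jar apparently unmoved, judged by eye.

**Disagreements:**
- The two cameras differed by 2 to 4 mm on where the reader and carrier stood.
- The rail tips measured about 100 mm apart, not the stated 78 mm.
- Neither hindered the fit; sideways force stayed under 2 N.

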